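# Fetch the red test adapter from under a bypass door

### The arm

A 6-joint arm with a two-finger parallel gripper is mounted at the origin on the work surface. World frame = base frame: x ahead of the robot, y to its left, z up, the work surface at z = 0. Lengths are in m, angles in rad, forces in N, time in s.
With the tool pointing down it reaches from about 0.35 to 0.85 m from the base axis. Payload 8.1 kg.
Tool frame: the origin (TCP) lies at the very end of the fingers, on their centre line; the grasp point (between the pads) lies robot.hold_point_z behind it (robot.hold_point_z is the distance from the TCP to the grasp point, in m); z points along the fingers, y is the direction in which the jaws open and shut (so a half turn about z gives the same grasp; the last joint's range is limited). The gripper opens to 93 mm and grips with 3 to 60 N. Pads are 15 mm wide; open, the fingers measure 128 mm over their backs; the gripper's body (75 mm by 188 mm) begins 65 mm behind the grasp point.
Start: joints at [-1.307, 0.13, 1.488, -0, 1.523, -0.085], TCP at [0.205, -0.564, 0.196] pointing down, gripper open.
Joint ranges: [-2.96, 2.96], [-0.89, 2.26], [0.02, 2.5], [-1.34, 4.48], [0, 2.73], [-2.66, 2.66]. Speed limits (rad/s): [2.39, 2.39, 2.79, 3.14, 3.14, 3.14].

### API

Orientations are given as a rotation vector (axis times angle).
In Python, from plant import robot, cams gives the robot as it stands. The module is installed in compiled form; this text tells all that it offers.
- The arm moves only by the tool step_arm, never from a script. Its argument "deltas" is a list of rows, each an object with "offset": the shift along the tool's x, y, z in cm, a list of three; "roll": the turn about the tool's z in rad. In form: [{"offset": [x, y, z], "roll": roll}, ...]. A call has 1 to 12 rows; each row shifts and turns the commanded pose from where the row before left it, along the tool's axes as they then stand; what a row does not reach is not made up. A row lasts 1/8 s, in which the tool goes at most 62.5 mm and 10.7 degrees, less where a joint would pass 70% of its speed; a pose out of reach is approached as far as the arm can. A call with a gripper value outside its range is refused whole. "fingers" is the finger opening in cm, from 0 to 9.3, set as the call begins (left out, the last holds). The fingers move at their own pace and stop on an object; "grip_force" is the grip in N (left out, the last holds). Time passes only in rows, so rows that do not move let the fingers close. It gives the time, the measured TCP pose, the force and the opening at its end, in the units of the state.
- robot.read_state(): the state, without advancing time (a new reading comes with each control period).
- cams.read_camera(name): name is "scene" or "side" or "wrist"; returns a dict with "pixels" (400x640x3 uint8, red, green, blue), "fx", "fy", "cx", "cy" (pixels), "k1" (the pictures are not rectified: a ray, as slopes to the right and down, at radius r is drawn at 1 + k1 r^2 times it, then the intrinsics apply), "extrinsics" (4x4, takes a point from world to camera coordinates). Camera axes: x right, y down, z forward; pixel columns grow to the right and rows downward; lengths in m; the calibration is good to about 2 mm. A picture is of the moment at which its call begins. There is no depth.
- robot.close_job(): hands the job in, once; it reports no verdict.
Trained networks look in a picture, given as the dict that the camera call returned (one of the last four; its "shot" number tells which), for a name from the list of things; names that differ only in an ending like _2 or _b are one class to them, and where a whole thing is asked for, a point or a joint stands for the part that bears it (a point fixed in the world has none). Each returns a list of dicts, best first, with "score" (0 to 1); they miss things now and then, are a little off and sometimes report something else, mostly with a low value. They report only what shows in the picture. A call takes as long as a camera call. They do not tell look-alikes from the thing itself.
- cams.boxes_of(picture, thing): "xy" ([column, row] in pixels, amid what is visible of it).
- cams.silhouettes(picture, thing): "mask" (400x640 bool, what is visible of it) and "xy" ([column, row] in pixels, amid what is visible of it).
- cams.pinpoint(picture, thing): "xy" ([column, row] in pixels: a listed point, or the origin of a listed thing).
The state is a dict: "t": time; "q": joint angles; "dq": joint speeds; "joint_torque": joint torques, N m; "tool_pos": TCP position; "orientation": TCP orientation; "force": force on the tool from outside, world axes, zero at the start; "wrist_torque": the same for the moment, N m; "opening": finger opening in m.
Only numpy, scipy, OpenCV 4.12 (cv2) and the standard library are available. Lean on these libraries where they do the work, as an engineer would, in place of code of your own. Each camera call takes 0.05 s, during which the arm holds its last target. There are 200 camera calls.

### The job

Get the red adapter out of the low cabinet and stand it upright in the yellow tray, setting it down gently: slide the clear door above it all the way past its neighbour, and leave the other door shut and the blue adapter where it is. The round black knob may or may not have the doors locked, which shows only when you try one; if a door will not move, turn the knob clockwise to free it. Leave the door you opened fully open and do not disturb the other things on the bench.

Things in the scene. Friction and masses are not known exactly. Their poses are not given: they have to be found in the camera images.
- cabinet: low grey cabinet fixed to the bench, blue ledge on its robot side. Origin: centre of its two bays at bench height; x away from the robot, y left along the doors' travel, z up. Outside x -157 to +113, y +-223, top z 121 mm. A partition at y 0 parts a left (+y) and a right (-y) bay, each 213 x 200 mm, floor z 8 mm. Rails (top z 121 mm) overhang the bays, leaving x -80 to +100 mm clear
- door_left (a joint): left clear door, flat, 5 mm thick, on the lower track (top face z 102.5 mm): travel in m, 0 shut, 0.15 fully open, which uncovers y 64 to 215 mm of the cabinet. It opens towards the cabinet's -y, under the right door, with 2 N of friction; may start up to 4 mm open. Locked, it stops hard at 8 mm
- door_right (a joint): right clear door, flat, 5 mm thick, on the upper track (top face z 114.5 mm): travel in m, 0 shut, 0.15 fully open, which uncovers y -64 to -215 mm of the cabinet. It opens towards the cabinet's +y, over the left door, with 2 N of friction; may start up to 4 mm open. Locked, it stops hard at 8 mm
- door_left_grip (a point): centre of the left door's handle, moving with it: aluminium bar 90 mm (cabinet x) x 14 mm (y) x 26 mm high on two posts, centre z 142, top z 155 mm; shut it is 196 mm left and 10 mm beyond the cabinet's origin. Pinch it from above along y. Axes as the cabinet's
- door_right_grip (a point): centre of the right door's handle, moving with it: dark steel bar, size and height as the left one; shut it is 196 mm right and 10 mm beyond the cabinet's origin. Axes as the cabinet's
- catch_grip (a point): catch: plain round black knob, 40 mm diameter, upright in the middle of the blue ledge, z 120 to 148 mm. This point is on its axis at z 136 mm and does not turn. It turns 1.4 rad clockwise from above from locked to released between stops, with light friction, and stays where left; both doors are free from 0.75 rad on. It starts anywhere up to 1.15 rad and nothing shows where
- adapter_mid (a point): centre of the red adapter: upright block 44 mm (its x) x 84 mm (its y) x 86 mm high (z), red with a black foot, about 0.3 kg, standing in the left or right bay near the middle of what the open door uncovers, its x within 0.35 rad of the cabinet's
- spare_mid (a point): centre of the blue adapter, same size, standing in the other bay; it must stay
- tray_in (a point): centre of the inner floor (5 mm above the bench) of the yellow open tray, fixed to the bench, 170 mm (its x) x 130 mm (its y) outside, walls 5 mm thick and 30 mm high
- meter_mid (a point): centre of an orange multimeter lying on the bench, 85 x 165 x 36 mm, a bystander
- spray_mid (a point): centre of an upright blue spray can, 60 mm diameter, 150 mm high, a bystander
- adapter: the red adapter itself: origin at the centre of its underside, 43 mm below point adapter_mid, same axes
Not all that is in view belongs to the job. Of the things that look like the part that bears tray_in, the smallest one is meant.

How it is judged:
On the way, in this order (a step that is already met when the one before it is completed fails the run):
1. the door above the red adapter is fully open with the adapter still in its bay (((y of spare_mid in the frame of cabinet below 0 m and value of joint door_left above 0.142 m) or (y of spare_mid in the frame of cabinet above 0 m and value of joint door_right above 0.142 m)) and distance between adapter_mid and cabinet below 0.2 m and height (world z) of adapter_mid below 0.07 m), for 0.2 s.
2. the red adapter is lifted out over the doors (height (world z) of adapter_mid above 0.14 m), for 0.1 s.
At the end, for the whole second after the job is handed in: the door over the red adapter's bay is open over 142 of 150 mm, the other under 20 mm; the red adapter stands upright (within 0.1 rad), at rest on the yellow tray's floor, its centre within 66 mm (tray x) and 46 mm (tray y) of the tray's; the blue adapter moved under 20 mm ((((y of spare_mid in the frame of cabinet below 0 m and value of joint door_left above 0.142 m) and value of joint door_right below 0.02 m) or ((y of spare_mid in the frame of cabinet above 0 m and value of joint door_right above 0.142 m) and value of joint door_left below 0.02 m)) and x of adapter_mid in the frame of tray_in between -0.066 and 0.066 m and y of adapter_mid in the frame of tray_in between -0.046 and 0.046 m and height (world z) of adapter_mid below 0.056 m and angle between adapter's own z axis and vertical below 0.1 rad and linear speed of adapter below 0.02 m/s and distance of spare_mid from where it was at the start of the episode below 0.02 m); the robot touches nothing.
It fails at once if the other door is opened by more than 30 mm ((y of spare_mid in the frame of cabinet below 0 m and value of joint door_right above 0.03 m) or (y of spare_mid in the frame of cabinet above 0 m and value of joint door_left above 0.03 m)).
It fails at once if the blue adapter is moved by more than 20 mm (distance of spare_mid from where it was at the start of the episode above 0.02 m).
It fails at once if a bystander (multimeter or spray can) is moved by more than 30 mm (distance of any of meter_mid, spray_mid from where it was at the start of the episode above 0.03 m).
It fails at once if the red adapter is dropped or slammed into the tray (faster than 0.6 m/s low over it) (horizontal distance between adapter_mid and tray_in below 0.09 m and height (world z) of adapter_mid below 0.12 m and linear speed of adapter above 0.6 m/s).
It also fails if it takes over 72 s, if anything falls off the work surface, if the arm or the gripper's body presses on something with over 40 N, if the wrist force passes 120 N, or if a joint passes its speed limit or range.

## Working session

There is one attempt and no reset: what is moved stays moved. The work goes in short steps, Python scripts to look and compute and a tool call to move; the robot and the scene stay as the last step left them, time stands still between calls to the robot, and variables do not carry over. Pictures are saved under pics/ and viewed, about 8 in all and at most 12, crops included, and the job is handed in when it is done.

Besides the shell and the picture viewer there is one more tool, called after ">>>" as name(argument=value, ...) on one line, values as JSON. step_arm: Moves the arm, as the interface text tells. Its arguments: {"type":"object","properties":{"deltas":{"type":"array"},"fingers":{"type":"number"},"grip_force":{"type":"number"}},"required":["deltas"]}

```bash
mkdir -p pics; cat > h.py <<'E'
import numpy as np, cv2
from plant import robot, cams
from scipy.optimize import least_squares
from scipy.spatial.transform import Rotation as R
def ray(p,xy):
    d=np.array([(xy[0]-p['cx'])/p['fx'],(xy[1]-p['cy'])/p['fy']]); u=d.copy()
    for _ in range(20): u=d/(1+p['k1']*(u@u))
    E=np.array(p['extrinsics']); v=E[:3,:3].T@np.array([u[0],u[1],1]); return -E[:3,:3].T@E[:3,3], v
def at_z(p,xy,z):
    o,v=ray(p,xy); return o+v*(z-o[2])/v[2]
def proj(p,X):
    E=np.array(p['extrinsics']); c=E[:3,:3]@np.asarray(X)+E[:3,3]; u=c[:2]/c[2]; u=u*(1+p['k1']*(u@u))
    return np.array([u[0]*p['fx']+p['cx'],u[1]*p['fy']+p['cy']])
def save(p,n): cv2.imwrite('pics/'+n+'.png',np.array(p['pixels'])[:,:,::-1])
E
cat > a.py <<'E'
from h import *
print(robot.hold_point_z, robot.read_state())
T=[]
for n in ['scene','side','wrist']:
    p=cams.read_camera(n); T.append(p['pixels'])
    E=np.array(p['extrinsics']);print(n,p['fx'],p['k1'],(-E[:3,:3].T@E[:3,3]).round(3))
    for th,z in [('cabinet',0),('door_left_grip',.142),('door_right_grip',.142),('catch_grip',.136),('adapter_mid',.051),('spare_mid',.051),('tray_in',.005),('meter_mid',.018),('spray_mid',.075)]:
        for r in cams.pinpoint(p,th)[:4]: print(th,round(r['score'],2),np.round(r['xy'],1),at_z(p,r['xy'],z).round(4)[:2])
    save(p,'a_'+n)
E
python3 a.py
```

```text
0.0188 {'t': 0.0, 'q': array([-1.30740791e+00,  1.31129765e-01,  1.48932374e+00,  5.48683903e-06,
        1.52300730e+00, -8.53892851e-02]), 'dq': array([ 0.00107442,  0.00058755, -0.00039921,  0.00087068,  0.00125427,
        0.00069669]), 'joint_torque': array([-1.53328365e-04, -5.59837961e+01, -4.91769361e+01,  7.69393472e-02,
        3.51545541e-02, -1.21648645e-04]), 'tool_pos': array([ 0.20491268, -0.56324831,  0.19458185]), 'orientation': array([-3.09211041e+00, -5.44762738e-01,  2.52100114e-04]), 'force': array([-0.63061473, -0.44033309, -0.25314815]), 'wrist_torque': array([-0.03299757,  0.05015216, -0.00610656]), 'opening': 0.0931597666159256}
scene 472.8198001785711 -0.00814889477775484 [1.015 0.907 1.325]
cabinet 0.98 [301.3 265.4] [0.6019 0.0625]
cabinet 0.52 [270.  175.2] [ 0.4928 -0.3894]
door_left_grip 0.57 [328.3 281.8] [0.6069 0.2457]
door_right_grip 0.64 [269.8 204.9] [ 0.6151 -0.1204]
catch_grip 0.56 [334.2 225. ] [0.4732 0.0655]
spare_mid 0.22 [242.9 189.9] [ 0.6365 -0.3217]
tray_in 0.89 [271.8 174.1] [ 0.4857 -0.3864]
tray_in 0.72 [335.4 151.9] [ 0.1949 -0.3661]
tray_in 0.66 [261.3 129.5] [ 0.3951 -0.6683]
meter_mid 0.83 [390. 339.] [0.513  0.4416]
spray_mid 0.84 [246.1 185.4] [ 0.6235 -0.3138]
side 443.2148282356596 -0.021787990338403427 [ 1.248 -0.614  1.088]
door_left_grip 0.96 [458.6 183.4] [0.6145 0.2588]
door_right_grip 0.83 [350.9 229.7] [ 0.6036 -0.1315]
catch_grip 0.89 [384.3 177.5] [0.4726 0.0799]
tray_in 0.96 [256.7 264.8] [ 0.4839 -0.3791]
tray_in 0.94 [223.8 202.4] [ 0.1932 -0.3675]
tray_in 0.94 [155.9 282.2] [ 0.3938 -0.6572]
tray_in 0.71 [395.7 232.7] [0.5923 0.0546]
meter_mid 0.63 [468.5 171. ] [0.501  0.4489]
spray_mid 0.57 [302.8 279.8] [ 0.6411 -0.3071]
spray_mid 0.16 [398.4 233.6] [0.6415 0.0162]
wrist 325.5044145602321 -0.047112001298407175 [ 0.283 -0.536  0.384]
tray_in 0.78 [155.  124.3] [ 0.1958 -0.3664]
tray_in 0.76 [463.8  39.1] [ 0.3979 -0.6598]
```

```bash
python3 -c "
import cv2
a=cv2.imread('pics/a_scene.png')[100:380,180:480];b=cv2.imread('pics/a_side.png')[100:380,100:520]
cv2.imwrite('pics/b1.png',cv2.resize(a,None,fx=2.1,fy=2.1,interpolation=2));cv2.imwrite('pics/b2.png',cv2.resize(b,None,fx=1.9,fy=1.9,interpolation=2))"
```

```text
(no output)
```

View pics/b1.png

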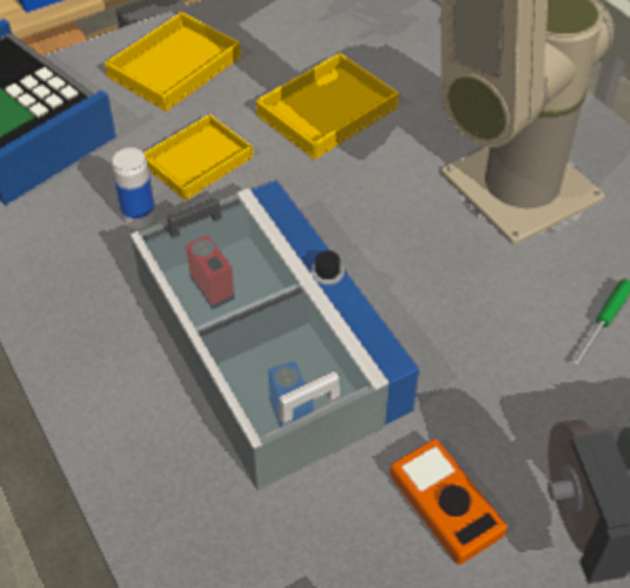

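View pics/b2.png

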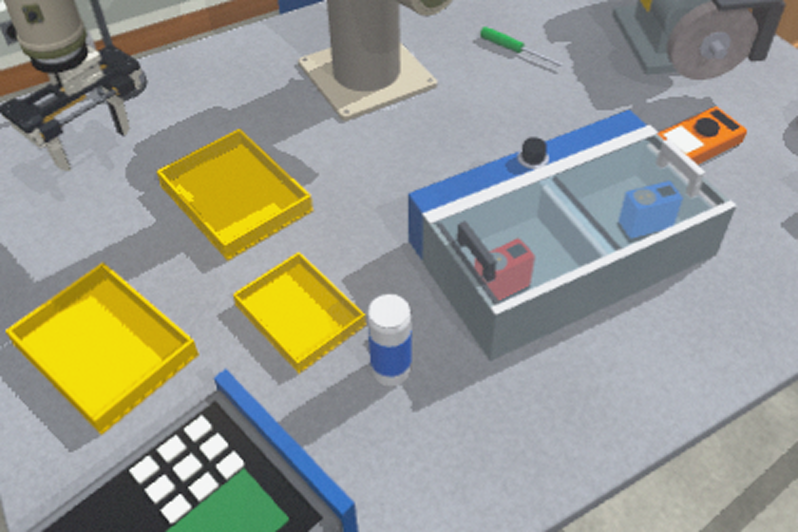

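The red adapter is in the right bay, at about (210,270) in the scene crop and (505,270) in the side crop. The blue one is in the left bay. The smallest of the three trays is the one beside the spray can, at about (200,155) and (300,310). Next I fit the poses from silhouettes.

```bash
cat >> h.py <<'E'
from scipy.optimize import minimize
def boxpts(x0,x1,y0,y1,z0,z1): return np.array([[x,y,z] for x in(x0,x1) for y in(y0,y1) for z in(z0,z1)])
def fitbox(obs,pts,g):
    """obs: list of (picture, mask); pts local corners; g=[x,y,yaw] -> best hull overlap"""
    def cost(v):
        v=np.asarray(v)*[.01,.01,.05]+g
        L=pts@R.from_euler('z',v[2]).as_matrix().T+[v[0],v[1],0]; c=0
        for p,m in obs:
            S=8; q=np.array([proj(p,x) for x in L])
            h=cv2.convexHull((q*16).astype(np.int32)); im=np.zeros(m.shape,np.uint8)
            cv2.fillPoly(im,[h],255,lineType=cv2.LINE_AA,shift=4); im=im/255.
            c+=1-np.minimum(im,m).sum()/np.maximum(im,m).sum()
        return c/len(obs)
    best=None
    for y in (-3,0,3):
        r=minimize(cost,[0,0,y],method='Nelder-Mead',options=dict(initial_simplex=np.array([[0,0,y],[2,0,y],[0,2,y],[0,0,y+3]]),xatol=.01,fatol=1e-4))
        if best is None or r.fun<best.fun: best=r
    return best.x*[.01,.01,.05]+g, 1-best.fun
def masknear(p,thing,X,tol=25):
    for r in cams.silhouettes(p,thing):
        if np.hypot(*(np.array(r['xy'])-proj(p,X)))<tol: return np.array(r['mask']).astype(float)
E
cat > b.py <<'E'
from h import *
P=[cams.read_camera(n) for n in('scene','side')]
CAB=boxpts(-.157,.113,-.223,.223,0,.121)
AD=boxpts(-.022,.022,-.042,.042,.008,.094)
TR=boxpts(-.085,.085,-.065,.065,0,.03)
def go(nm,thing,X,pts,g,tol=30):
    o=[(p,masknear(p,thing,X,tol)) for p in P]; print(nm,[None if m is None else int(m.sum()) for _,m in o])
    o=[a for a in o if a[1] is not None]
    for s in [o]+[[a] for a in o]:
        v,i=fitbox(s,pts,np.array(g)); print('  ',v.round(4),round(i,3))
go('cab','cabinet',[.61,.06,.07],CAB,[.61,.065,0],60)
go('tray','tray_in',[.485,-.383,.015],TR,[.485,-.383,0])
c=np.array([.61,.065])
go('red','adapter_mid',[.61,-.08,.05],AD,[.61,-.08,0],45)
go('spray','spray_mid',[.635,-.31,.075],boxpts(-.026,.026,-.026,.026,0,.15),[.635,-.31,0])
for n in('scene','side'):
  p=P[0] if n=='scene' else P[1]
  for th in('adapter','adapter_mid','spare_mid','catch_grip','door_right_grip'): print(n,th,[(round(r['score'],2),np.round(r['xy'],1)) for r in cams.silhouettes(p,th)[:3]])
E
python3 b.py
```

```text
cab [11636, 13709]
   [ 0.6006  0.0633 -0.0464] 0.969
   [ 0.5999  0.0617 -0.0533] 0.968
   [ 0.602   0.0633 -0.0379] 0.974
tray [1223, 2459]
   [ 0.4843 -0.3757  0.1925] 0.923
   [ 0.4793 -0.3722  0.1852] 0.921
   [ 0.4832 -0.3777  0.2028] 0.956
red [None, None]Traceback (most recent call last):
  File "b.py", line 14, in <module>
    go('red','adapter_mid',[.61,-.08,.05],AD,[.61,-.08,0],45)
    ~~^^^^^^^^^^^^^^^^^^^^^^^^^^^^^^^^^^^^^^^^^^^^^^^^^^^^^^^
  File "b.py", line 10, in go
    v,i=fitbox(s,pts,np.array(g)); print('  ',v.round(4),round(i,3))
        ~~~~~~^^^^^^^^^^^^^^^^^^^
  File "h.py", line 30, in fitbox
    r=minimize(cost,[0,0,y],method='Nelder-Mead',options=dict(initial_simplex=np.array([[0,0,y],[2,0,y],[0,2,y],[0,0,y+3]]),xatol=.01,fatol=1e-4))
    res = _minimize_neldermead(fun, x0, args, callback, bounds=bounds,
                               **options)
    fsim[k] = func(sim[k])
              ~~~~^^^^^^^^
    fx = function(np.copy(x), *(wrapper_args + args))
  File "h.py", line 27, in cost
    return c/len(obs)
           ~^~~~~~~~~
ZeroDivisionError: division by zero
```

>>> step_arm(deltas=[{"offset": [0,0,-2.7],"roll": 0.18},{"offset": [0,0,-2.7],"roll": 0.18},{"offset": [3.77,-4.48,0],"roll": 0.036},{"offset": [3.77,-4.48,0],"roll": 0},{"offset": [3.77,-4.48,0],"roll": 0},{"offset": [3.77,-4.48,0],"roll": 0},{"offset": [3.77,-4.48,0],"roll": 0},{"offset": [3.77,-4.48,0],"roll": 0},{"offset": [3.77,-4.48,0],"roll": 0},{"offset": [3.77,-4.48,0],"roll": 0},{"offset": [3.77,-4.48,0],"roll": 0},{"offset": [3.77,-4.48,0],"roll": 0}], fingers=9.3)

```text
t: 3.4
tool_pos: [0.6024, -0.1312, 0.2498]
orientation: [3.14, -0.074, 0.001]
force: [0.3, -1.0, 0.2]
opening: 0.093
```

```bash
cat > c.py <<'E'
from h import *
s=robot.read_state(); T=R.from_rotvec(s['orientation']).as_matrix(); print(s['t'],s['tool_pos'].round(4),T[:,0].round(3),T[:,1].round(3),s['opening'])
c=np.array([.601,.063]);C=R.from_euler('z',-.046).as_matrix()
p=cams.read_camera('wrist'); save(p,'c_wrist')
for th,z in [('door_right_grip',.142),('door_left_grip',.142),('catch_grip',.136),('adapter_mid',.051),('spare_mid',.051),('spray_mid',.075)]:
    for r in cams.pinpoint(p,th)[:3]: print(th,round(r['score'],2),np.round(r['xy'],1),at_z(p,r['xy'],z).round(4)[:2])
print('handle pred',proj(p,np.r_[c,0]+C@[.01,-.196,.142]), 'tcp',proj(p,s['tool_pos']))
E
python3 c.py
```

```text
3.4 [ 0.6024 -0.1312  0.2498] [ 0.999 -0.047  0.   ] [-0.047 -0.999  0.   ] 0.09295202645518426
door_right_grip 0.96 [320.3 188.9] [ 0.6062 -0.1327]
catch_grip 0.77 [146.5 311.2] [0.4739 0.0665]
spray_mid 0.62 [468.4 138.6] [ 0.6385 -0.2999]
handle pred [321.09161263 193.16249815] tcp [318.81246633 239.13425487]
```

View pics/c_wrist.png

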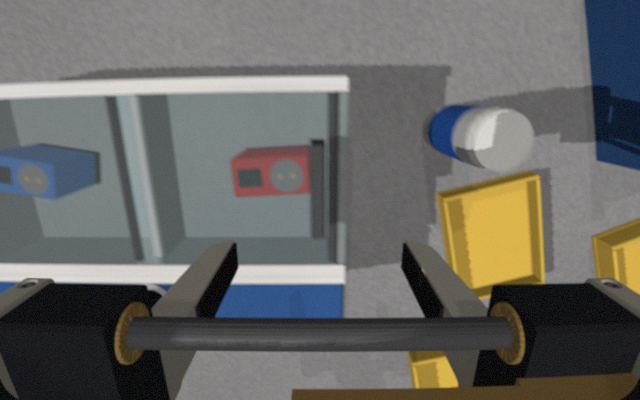

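>>> step_arm(deltas=[{"offset": [0.2,0.1,3],"roll": 0},{"offset": [0,0,4],"roll": 0},{"offset": [0,0,3],"roll": 0},{"offset": [0,0,2],"roll": 0},{"offset": [0,0,0],"roll": 0}], fingers=5)

```text
t: 4.38
tool_pos: [0.6018, -0.1343, 0.1282]
orientation: [-3.14, 0.076, 0.004]
force: [0.4, -0.6, 0.7]
opening: 0.0509
```

>>> step_arm(deltas=[{"offset": [0,0,0],"roll": 0},{"offset": [0,0,0],"roll": 0},{"offset": [0,0,0],"roll": 0},{"offset": [0,0,0],"roll": 0},{"offset": [0,0,0],"roll": 0}], fingers=0.5, grip_force=25)

```text
t: 5.0
tool_pos: [0.6036, -0.1332, 0.1302]
orientation: [-3.14, 0.073, -0.001]
force: [0.6, 3.8, 3.0]
opening: 0.013
```

>>> step_arm(deltas=[{"offset": [0,-0.4,0],"roll": 0},{"offset": [0,-0.4,0],"roll": 0},{"offset": [0,-0.4,0],"roll": 0},{"offset": [0,-0.2,0],"roll": 0}])

```text
t: 5.5
tool_pos: [0.604, -0.1244, 0.1303]
orientation: [3.133, -0.077, 0.002]
force: [0.1, -23.1, 1.8]
opening: 0.0128
```

>>> step_arm(deltas=[{"offset": [0,0.2,0],"roll": 0},{"offset": [0,0,0],"roll": 0},{"offset": [0,0,0],"roll": 0}], fingers=5)

```text
t: 5.88
tool_pos: [0.6034, -0.1212, 0.129]
orientation: [-3.14, 0.074, 0.002]
force: [-1.3, -0.2, -0.1]
opening: 0.0382
```

>>> step_arm(deltas=[{"offset": [0,0,-3],"roll": 0},{"offset": [0,0,-4],"roll": 0},{"offset": [-2.8,-3.6,0],"roll": 0},{"offset": [-2.8,-3.6,0],"roll": 0},{"offset": [-2.8,-3.6,0],"roll": 0},{"offset": [-2.8,-3.6,0],"roll": 0},{"offset": [-2.8,-3.6,0],"roll": 0},{"offset": [0,0,0],"roll": -0.18},{"offset": [0,0,0],"roll": -0.18},{"offset": [0,0,0],"roll": -0.18},{"offset": [0,0,0],"roll": -0.18},{"offset": [0,0,0],"roll": -0.18}])

```text
t: 7.38
tool_pos: [0.4721, 0.0651, 0.1994]
orientation: [-2.856, -1.309, 0.0]
force: [0.2, 0.2, 0.4]
opening: 0.0499
```

>>> step_arm(deltas=[{"offset": [0,0,0],"roll": -0.18},{"offset": [0,0,0],"roll": 0}])

```text
t: 7.62
tool_pos: [0.4721, 0.0649, 0.1994]
orientation: [-2.732, -1.55, 0.0]
force: [-0.6, -0.5, 0.7]
opening: 0.0496
```

```bash
cat > d.py <<'E'
from h import *
s=robot.read_state(); T=R.from_rotvec(s['orientation']).as_matrix(); print(s['t'],s['q'].round(2),s['tool_pos'].round(4),T[:,0].round(3),T[:,1].round(3),s['opening'])
V=[]
for n in('wrist','scene','side'):
    p=cams.read_camera(n); save(p,'d_'+n)
    for th,z in [('catch_grip',.136),('door_right_grip',.142)]:
        for r in cams.pinpoint(p,th)[:2]:
            X=at_z(p,r['xy'],z); print(n,th,round(r['score'],2),np.round(r['xy'],1),X.round(4)[:2])
            print('   tool delta cm', (T.T@(X-s['tool_pos'])*100).round(2))
E
python3 d.py
```

```text
7.625 [ 0.03 -0.21  1.81  0.    1.54  0.57] [0.4721 0.0649 0.1994] [ 0.513  0.858 -0.   ] [ 0.858 -0.513 -0.001] 0.04958788815637065
wrist catch_grip 0.88 [317.2 204.5] [0.472  0.0676]
   tool delta cm [ 0.22 -0.15  6.34]
wrist door_right_grip 0.88 [550.1 307.5] [ 0.6043 -0.1242]
   tool delta cm [-9.46 21.05  5.73]
scene catch_grip 0.84 [336.2 225.2] [0.4681 0.0696]
   tool delta cm [ 0.19 -0.58  6.34]
scene door_right_grip 0.63 [388.7 340.3] [0.5658 0.487 ]
   tool delta cm [ 41.03 -13.61   5.75]
side catch_grip 0.78 [379.3 180.4] [0.4755 0.0585]
   tool delta cm [-0.38  0.62  6.34]
side catch_grip 0.46 [398.6 234.3] [ 0.6803 -0.0228]
   tool delta cm [ 3.15 22.37  6.33]
side door_right_grip 0.65 [355.2 227.3] [ 0.6023 -0.1162]
   tool delta cm [-8.88 20.47  5.73]
```

>>> step_arm(deltas=[{"offset": [0.2,0,3],"roll": 0},{"offset": [0,0,3],"roll": 0},{"offset": [0,0,1.4],"roll": 0},{"offset": [0,0,0],"roll": 0}], fingers=5.4)

```text
t: 8.57
tool_pos: [0.4727, 0.0662, 0.1248]
orientation: [-2.731, -1.55, 0.003]
force: [0.0, 0.5, -0.1]
opening: 0.054
```

>>> step_arm(deltas=[{"offset": [0,0,0],"roll": 0},{"offset": [0,0,0],"roll": 0},{"offset": [0,0,0],"roll": 0},{"offset": [0,0,0],"roll": 0}], fingers=3, grip_force=15)

```text
t: 9.07
tool_pos: [0.4737, 0.0663, 0.126]
orientation: [2.732, 1.551, 0.001]
force: [-0.5, -0.8, -0.2]
opening: 0.0302
```

>>> step_arm(deltas=[{"offset": [0,0,0],"roll": 0.14},{"offset": [0,0,0],"roll": 0.14},{"offset": [0,0,0],"roll": 0.14},{"offset": [0,0,0],"roll": 0.14},{"offset": [0,0,0],"roll": 0.14},{"offset": [0,0,0],"roll": 0.14},{"offset": [0,0,0],"roll": 0.14},{"offset": [0,0,0],"roll": 0.1},{"offset": [0,0,0],"roll": 0}])

```text
t: 10.2
tool_pos: [0.4734, 0.0663, 0.1257]
orientation: [-3.141, 0.073, 0.0]
force: [0.6, 0.3, 0.2]
opening: 0.03
```

```bash
python3 - <<'E'
from h import *
p=cams.read_camera('side'); q=cams.read_camera('wrist')
a=cv2.resize(np.ascontiguousarray(p['pixels'][130:270,300:500]),None,fx=2.8,fy=2.8,interpolation=2)
b=cv2.resize(np.ascontiguousarray(q['pixels'][:,120:520]),(480,480))[88:]
b=cv2.resize(b,(392,392)); 
cv2.imwrite('pics/e.png',np.hstack([a[:392,:400],b])[:,:,::-1]); print(robot.read_state()['opening'])
E
```

```text
0.029964575846483262
```

View pics/e.png

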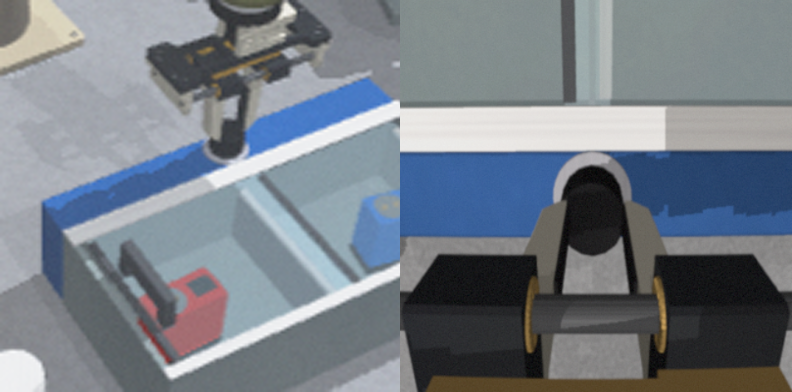

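The picture shows the fingers around the knob, at about (590,215) in the right half. The opening equals the commanded 3.0 cm, so the grip is doubtful and I close further.

>>> step_arm(deltas=[{"offset": [0,0,0],"roll": 0},{"offset": [0,0,0],"roll": 0},{"offset": [0,0,0],"roll": 0}], fingers=1, grip_force=15)

```text
t: 10.68
tool_pos: [0.4734, 0.0662, 0.1256]
orientation: [3.141, -0.074, -0.0]
force: [0.4, 0.1, 0.5]
opening: 0.0105
```

```bash
python3 - <<'E'
from h import *
s=robot.read_state(); print(s['opening'],s['force'],s['wrist_torque'])
q=cams.read_camera('wrist')
for r in cams.pinpoint(q,'catch_grip')[:2]: print(r['score'],r['xy'],at_z(q,r['xy'],.136))
m=cams.silhouettes(q,'catch_grip')[:1]
for r in m: 
    ys,xs=np.nonzero(r['mask']); print(xs.min(),xs.max(),ys.min(),ys.max(),at_z(q,[(xs.min()+xs.max())/2,ys.min()],.148))
c=s['tool_pos']
print('tcp',proj(q,c),'hold z.148',proj(q,[c[0],c[1],.148]),[proj(q,[c[0]+dx,c[1]+dy,.148]).round() for dx,dy in((.02,0),(-.02,0),(0,.02),(0,-.02))])
cv2.imwrite('pics/f.png',q['pixels'][100:340,160:480,::-1].repeat(2,0).repeat(2,1))
E
```

```text
0.010497834115287494 [0.44595045 0.14694657 0.49515446] [ 0.06708721  0.04077932 -0.00905671]
0.57 [315.0, 249.0] [0.47164186 0.06863431 0.136     ]
0 639 0 286 [0.60105276 0.0598221  0.148     ]
tcp [318.84280232 239.12590096] hold z.148 [318.81529611 255.21112092] [array([317., 222.]), array([320., 286.]), array([283., 257.]), array([354., 254.])]
```

View pics/f.png

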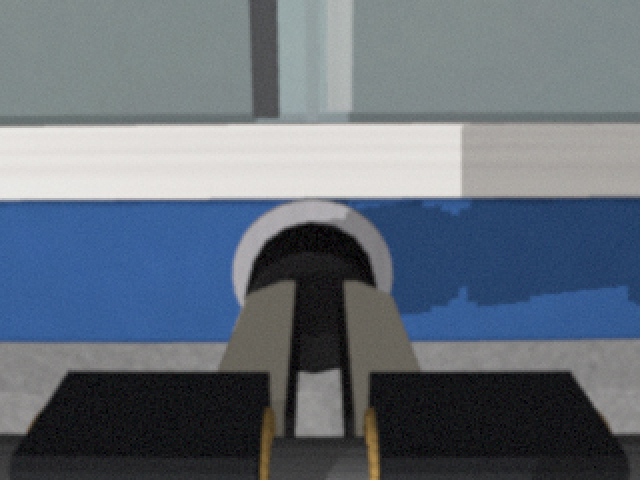

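>>> step_arm(deltas=[{"offset": [0,0,0],"roll": 0},{"offset": [0,0,0],"roll": 0},{"offset": [0,0,-2],"roll": 0},{"offset": [0,0,-2],"roll": 0},{"offset": [0,0,0],"roll": 0}], fingers=5.4)

```text
t: 11.45
tool_pos: [0.4747, 0.0663, 0.1673]
orientation: [-3.141, 0.074, -0.005]
force: [-0.4, -0.1, -1.1]
opening: 0.0526
```

>>> step_arm(deltas=[{"offset": [0,0,0],"roll": 0},{"offset": [0,0,0],"roll": 0},{"offset": [0,0,0],"roll": 0},{"offset": [0,0,0.5],"roll": 0},{"offset": [0,0,0.5],"roll": 0},{"offset": [0,0,0.5],"roll": 0},{"offset": [0,0,0.3],"roll": 0},{"offset": [0,0,0],"roll": 0}], fingers=1)

```text
t: 12.45
tool_pos: [0.4732, 0.0662, 0.1473]
orientation: [3.141, -0.074, -0.001]
force: [0.2, 0.3, 0.3]
opening: 0.0104
```

```bash
python3 - <<'E'
from h import *
s=robot.read_state(); print(s['tool_pos'],s['opening'],s['force'],s['wrist_torque'])
q=cams.read_camera('wrist'); p=cams.read_camera('side')
a=cv2.resize(np.ascontiguousarray(q['pixels'][150:310,240:400]),(480,480),interpolation=2)
b=cv2.resize(np.ascontiguousarray(p['pixels'][140:220,340:420]),(400,400),interpolation=2); b=np.vstack([b,np.zeros((80,400,3),np.uint8)])[:, :320]
cv2.imwrite('pics/g.png',np.hstack([a,b])[:,:,::-1])
for X in ([.4734,.0665,.148],[.4734,.0665,.12]): print(proj(q,X),proj(p,X))
print('tcp',proj(q,s['tool_pos']),proj(p,s['tool_pos']))
E
```

```text
[0.47317581 0.06624889 0.14728299] 0.010377939789099282 [0.22704651 0.27624527 0.33630329] [-0.00766052  0.04096069 -0.04483552]
[318.40421825 239.29753551] [381.37465285 176.31788669]
[318.48047291 223.21731036] [380.45992302 182.8147913 ]
tcp [318.82217257 239.14322493] [381.24301478 176.47172704]
```

View pics/g.png

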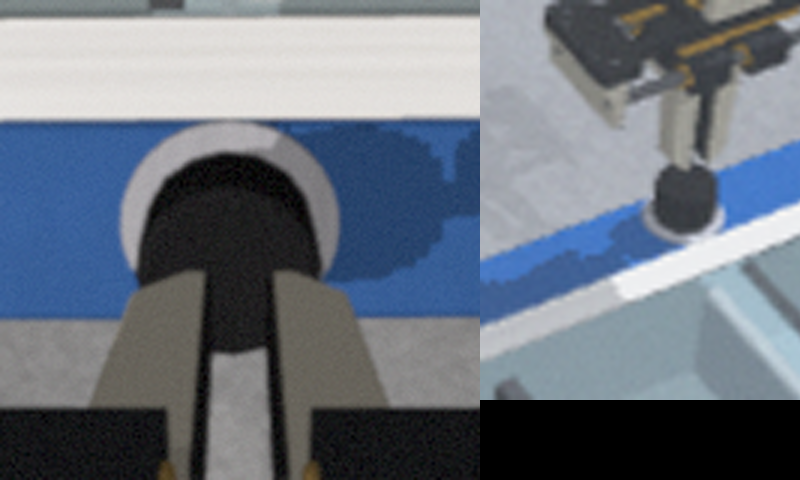

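>>> step_arm(deltas=[{"offset": [0,0,0.2],"roll": 0},{"offset": [0,0,0.2],"roll": 0},{"offset": [0,0,0],"roll": 0}])

```text
t: 12.92
tool_pos: [0.4733, 0.0663, 0.1434]
orientation: [3.141, -0.074, -0.001]
force: [-0.0, 0.3, -0.2]
opening: 0.0095
```

>>> step_arm(deltas=[{"offset": [0,0,0.5],"roll": 0},{"offset": [0,0,0.5],"roll": 0},{"offset": [0,0,0.4],"roll": 0},{"offset": [0,0,0.4],"roll": 0},{"offset": [0,0,0.4],"roll": 0},{"offset": [0,0,0],"roll": 0}])

```text
t: 13.68
tool_pos: [0.4738, 0.0662, 0.125]
orientation: [3.141, -0.074, 0.002]
force: [-14.5, -1.6, 26.6]
opening: 0.0104
```

```bash
python3 - <<'E'
from h import *
s=robot.read_state(); print(s['tool_pos'],s['opening'],s['force'],s['wrist_torque'])
p=cams.read_camera('side');q=cams.read_camera('scene')
for n,im in (('side',p),('scene',q)): print(n,proj(im,s['tool_pos']))
f=lambda im,c,r:cv2.resize(np.ascontiguousarray(im['pixels'][r:r+80,c:c+80]),(400,400),interpolation=2)
cv2.imwrite('pics/i.png',np.hstack([f(p,340,140),f(q,295,185)])[:,:,::-1])
E
```

```text
[0.4738115  0.06623642 0.12501855] 0.010403428321004935 [-14.5311774   -1.55240655  26.59126785] [-0.1716603   2.76633531  0.04662427]
side [380.63067994 181.77093087]
scene [334.14161932 227.3741003 ]
```

View pics/i.png

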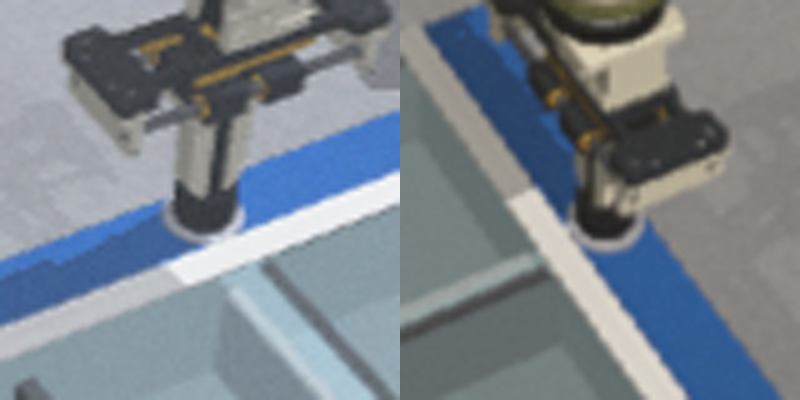

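Evidence shows the fingertips end about 20 mm above the reported TCP. First contact with the knob top (z 148) came at a reported z of about 0.126. In the side view the tips also sit about 3 px above the projected TCP. So I regrip the knob about 2 cm lower.

>>> step_arm(deltas=[{"offset": [0,0,-2],"roll": 0},{"offset": [0,0,-2],"roll": -0.18},{"offset": [0,0,0],"roll": -0.18},{"offset": [0,0,0],"roll": -0.18},{"offset": [0,0,0],"roll": -0.18},{"offset": [0,0,0],"roll": -0.18},{"offset": [0,0,0],"roll": -0.18},{"offset": [0,0,2],"roll": 0},{"offset": [0,0,1.5],"roll": 0},{"offset": [0,0,1],"roll": 0},{"offset": [0,0,0],"roll": 0}], fingers=5.8)

```text
t: 15.15
tool_pos: [0.4727, 0.0662, 0.1156]
orientation: [-2.731, -1.55, 0.003]
force: [0.5, 0.2, 0.3]
opening: 0.058
```

>>> step_arm(deltas=[{"offset": [0,0,0.6],"roll": 0},{"offset": [0,0,0.5],"roll": 0},{"offset": [0,0,0],"roll": 0}])

```text
t: 15.52
tool_pos: [0.4732, 0.0663, 0.1053]
orientation: [-2.732, -1.551, 0.001]
force: [0.4, 0.0, -0.5]
opening: 0.0581
```

>>> step_arm(deltas=[{"offset": [0,0,0],"roll": 0},{"offset": [0,0,0],"roll": 0},{"offset": [0,0,0],"roll": 0},{"offset": [0,0,0],"roll": 0}], fingers=3, grip_force=15)

```text
t: 16.02
tool_pos: [0.4712, 0.0677, 0.1057]
orientation: [-2.728, -1.55, 0.005]
force: [-12.0, 6.0, 8.9]
opening: 0.0399
```

>>> step_arm(deltas=[{"offset": [0,-0.25,0],"roll": 0},{"offset": [0,0,0],"roll": 0.14},{"offset": [0,0,0],"roll": 0.14},{"offset": [0,0,0],"roll": 0.14},{"offset": [0,0,0],"roll": 0.14},{"offset": [0,0,0],"roll": 0.14},{"offset": [0,0,0],"roll": 0.14},{"offset": [0,0,0],"roll": 0.14},{"offset": [0,0,0],"roll": 0.1},{"offset": [0,0,0],"roll": 0}])

```text
t: 17.27
tool_pos: [0.4707, 0.0686, 0.1058]
orientation: [-3.139, 0.075, 0.002]
force: [-3.7, 5.4, 2.7]
opening: 0.0398
```

```bash
python3 - <<'E'
from h import *
s=robot.read_state(); print(s['tool_pos'],s['opening'],s['force'],s['wrist_torque'])
E
```

```text
[0.47073108 0.06858991 0.10576906] 0.03975109716949726 [-3.69997762  5.36449103  2.73558596] [0.91071541 0.72812511 0.18657041]
```

>>> step_arm(deltas=[{"offset": [0,0,0],"roll": 0},{"offset": [0,0,0],"roll": 0},{"offset": [0,0,-3.5],"roll": 0},{"offset": [0,0,-3.5],"roll": 0},{"offset": [2.85,3.73,0],"roll": 0},{"offset": [2.85,3.73,0],"roll": 0},{"offset": [2.85,3.73,0],"roll": 0},{"offset": [2.85,3.73,0],"roll": 0},{"offset": [2.85,3.73,0],"roll": 0},{"offset": [0,0,2],"roll": 0},{"offset": [0,0,0],"roll": 0}], fingers=5.5)

```text
t: 18.65
tool_pos: [0.6029, -0.1249, 0.1527]
orientation: [-3.139, 0.075, 0.008]
force: [-0.1, 0.0, -0.4]
opening: 0.0551
```

```bash
sed -i "s/('wrist','scene','side')/('wrist',)/" d.py; python3 d.py
```

```text
18.65 [-0.29  0.2   1.49  0.    1.46  1.33] [ 0.6029 -0.1249  0.1527] [ 0.999 -0.048 -0.005] [-0.048 -0.999 -0.001] 0.0550607856140552
wrist door_right_grip 0.61 [318.4 228.9] [ 0.6055 -0.1248]
   tool delta cm [ 0.26 -0.02  1.07]
```

>>> step_arm(deltas=[{"offset": [0,0,2.5],"roll": 0},{"offset": [0,0,1.5],"roll": 0},{"offset": [0,0,0],"roll": 0}])

```text
t: 19.18
tool_pos: [0.6037, -0.1247, 0.1145]
orientation: [-3.14, 0.073, 0.004]
force: [-1.2, -0.5, 1.0]
opening: 0.0551
```

>>> step_arm(deltas=[{"offset": [0,0,0],"roll": 0},{"offset": [0,0,0],"roll": 0},{"offset": [0,0,0],"roll": 0},{"offset": [0,0,0],"roll": 0},{"offset": [0,-0.4,0],"roll": 0},{"offset": [0,-0.5,0],"roll": 0},{"offset": [0,-0.5,0],"roll": 0}], fingers=0.5, grip_force=30)

```text
t: 20.05
tool_pos: [0.6055, -0.1113, 0.1158]
orientation: [3.14, -0.074, 0.0]
force: [-1.2, -1.6, 2.3]
opening: 0.0136
```

>>> step_arm(deltas=[{"offset": [0,-1,0],"roll": 0},{"offset": [0,-1.3,0],"roll": 0},{"offset": [0,-1.3,0],"roll": 0},{"offset": [0,-1.3,0],"roll": 0},{"offset": [0,-1.3,0],"roll": 0},{"offset": [0,-1.3,0],"roll": 0},{"offset": [0,-1.3,0],"roll": 0},{"offset": [0,-1.3,0],"roll": 0},{"offset": [0,-1.2,0],"roll": 0},{"offset": [0,-1,0],"roll": 0},{"offset": [0,-0.6,0],"roll": 0},{"offset": [0,0,0],"roll": 0}])

```text
t: 21.55
tool_pos: [0.6108, 0.0167, 0.1158]
orientation: [3.138, -0.074, -0.002]
force: [-7.1, -8.4, 6.9]
opening: 0.0141
```

>>> step_arm(deltas=[{"offset": [0,-0.3,0],"roll": 0},{"offset": [0,-0.2,0],"roll": 0},{"offset": [0,0,0],"roll": 0}])

```text
t: 21.92
tool_pos: [0.6109, 0.0168, 0.1158]
orientation: [3.132, -0.078, -0.003]
force: [-8.4, -25.8, 7.5]
opening: 0.0137
```

>>> step_arm(deltas=[{"offset": [0,0.5,0],"roll": 0},{"offset": [0,0,0],"roll": 0},{"offset": [0,0,0],"roll": 0},{"offset": [0,0,-4],"roll": 0},{"offset": [0,0,-5],"roll": 0},{"offset": [0,5,-4],"roll": 0},{"offset": [0,5,0],"roll": 0},{"offset": [0,0,0],"roll": 0}], fingers=6)

```text
t: 22.92
tool_pos: [0.6071, -0.0838, 0.2452]
orientation: [3.14, -0.079, 0.002]
force: [0.1, 1.5, 0.4]
opening: 0.0603
```

```bash
cat > k.py <<'E'
from h import *
s=robot.read_state(); T=R.from_rotvec(s['orientation']).as_matrix(); print(s['t'],s['tool_pos'].round(4),s['q'].round(2))
c=np.array([.601,.063]);C=R.from_euler('z',-.046).as_matrix()
P=[cams.read_camera(n) for n in('wrist','side','scene')]
for n,p in zip('wsc',P):
    for th,z in (('adapter_mid',.051),('adapter',.008),('door_right_grip',.142),('door_left_grip',.142),('spare_mid',.051)):
        for r in cams.pinpoint(p,th)[:2]: X=at_z(p,r['xy'],z); print(n,th,round(r['score'],2),X.round(4)[:2],(C.T@(X-np.r_[c,0])).round(4)[:2])
obs=[]
for p in P:
    hsv=cv2.cvtColor(np.ascontiguousarray(p['pixels']),cv2.COLOR_RGB2HSV)
    m=((hsv[...,0]<10)|(hsv[...,0]>168))&(hsv[...,1]>90)
    x=proj(p,[.61,-.075,.05]); k=np.zeros(m.shape,bool); a,b=int(x[0]),int(x[1]); w=110 if p is P[0] else 40
    k[max(b-w,0):b+w,max(a-w,0):a+w]=1; m&=k
    m=cv2.morphologyEx(m.astype(np.uint8),cv2.MORPH_CLOSE,np.ones((9,9))); n,l,st,_=cv2.connectedComponentsWithStats(m)
    m=(l==1+st[1:,4].argmax()); print(m.sum()); 
    h=cv2.convexHull(np.argwhere(m)[:,::-1].astype(np.int32)); f=np.zeros(m.shape,np.uint8); cv2.fillPoly(f,[h],1); obs.append((p,f.astype(float)))
AD=boxpts(-.022,.022,-.042,.042,.018,.094)
for sset in (obs,obs[:1],obs[1:2],obs[2:]):
    v,i=fitbox(sset,AD,np.array([.61,-.075,0])); print('fit',v.round(4),round(i,3))
v,_=fitbox(obs,AD,np.array([.61,-.075,0]))
im=np.ascontiguousarray(P[0]['pixels'])
L=AD@R.from_euler('z',v[2]).as_matrix().T+[v[0],v[1],0]
for x in L: cv2.circle(im,tuple(int(round(t)) for t in proj(P[0],x)),3,(0,255,0),1)
cv2.imwrite('pics/k.png',im[:,:,::-1])
E
python3 k.py
```

```text
22.925 [ 0.6071 -0.0838  0.2452] [-0.22  0.15  1.38 -0.    1.61  1.4 ]
w adapter 0.96 [ 0.6056 -0.0813] [ 0.0112 -0.144 ]
w door_right_grip 0.74 [0.6087 0.0178] [ 0.0097 -0.0448]
s adapter_mid 0.91 [ 0.6036 -0.0844] [ 0.0094 -0.1471]
s adapter 0.6 [ 0.613  -0.0892] [ 0.019  -0.1515]
s door_right_grip 0.87 [0.6026 0.0236] [ 0.0034 -0.0393]
s door_left_grip 0.66 [0.617  0.2462] [0.0075 0.1838]
c adapter 0.78 [ 0.604  -0.0806] [ 0.0096 -0.1433]
c door_right_grip 0.72 [0.613  0.0192] [ 0.014  -0.0432]
c door_left_grip 0.96 [0.6127 0.2421] [0.0034 0.1795]
c spare_mid 0.21 [0.6178 0.0964] [0.0152 0.0341]
2636
715
467
fit [ 0.6081 -0.0802 -0.0086] 0.883
fit [ 0.6088 -0.0792  0.0092] 0.945
fit [ 0.6061 -0.0772  0.1358] 0.833
fit [ 0.6066 -0.0797 -0.0319] 0.903
```

View pics/k.png

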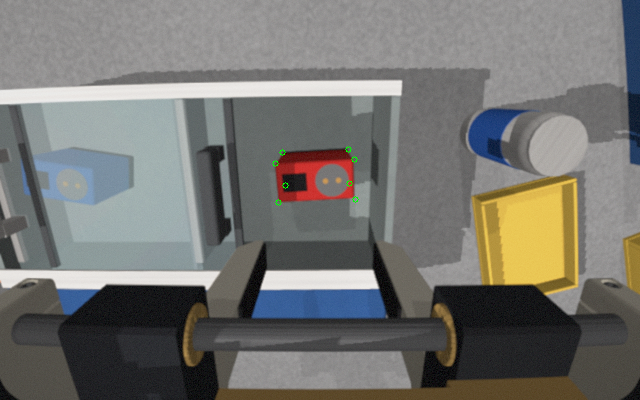

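The wrist view shows the door fully aside, with its handle near (210,195). The red adapter is clear at about (315,180), yaw about 0.01. The blue one sits under the left door.

>>> step_arm(deltas=[{"offset": [0,0,0],"roll": -0.181},{"offset": [0,0,0],"roll": -0.181},{"offset": [0,0,0],"roll": -0.181},{"offset": [0,0,0],"roll": -0.181},{"offset": [0,0,0],"roll": -0.181},{"offset": [0,0,0],"roll": -0.181},{"offset": [0,0,0],"roll": -0.181},{"offset": [0,0,0],"roll": -0.181},{"offset": [0,0,0],"roll": -0.181},{"offset": [0,0,0],"roll": 0}], fingers=8)

```text
t: 25.08
tool_pos: [0.6069, -0.0814, 0.2447]
orientation: [-2.211, -2.232, -0.0]
force: [0.6, -0.2, 0.5]
opening: 0.0801
```

```bash
cat > m.py <<'E'
from h import *
s=robot.read_state(); T=R.from_rotvec(s['orientation']).as_matrix(); print(s['t'],s['tool_pos'].round(4),T[:,0].round(3),T[:,1].round(3),s['q'].round(2))
p=cams.read_camera('wrist')
for th,z in (('adapter_mid',.051),('adapter',.008),('door_right_grip',.142),('door_left_grip',.142),('spare_mid',.051),('tray_in',.005)):
    for r in cams.pinpoint(p,th)[:2]: X=at_z(p,r['xy'],z); print(th,round(r['score'],2),X.round(4)[:2],(T.T@(X-s['tool_pos'])*100).round(2)[:2])
hsv=cv2.cvtColor(np.ascontiguousarray(p['pixels']),cv2.COLOR_RGB2HSV)
m=((hsv[...,0]<10)|(hsv[...,0]>168))&(hsv[...,1]>90); m[300:]=0
m=cv2.morphologyEx(m.astype(np.uint8),cv2.MORPH_CLOSE,np.ones((9,9))); n,l,st,_=cv2.connectedComponentsWithStats(m)
m=(l==1+st[1:,4].argmax()); h=cv2.convexHull(np.argwhere(m)[:,::-1].astype(np.int32)); f=np.zeros(m.shape,np.uint8); cv2.fillPoly(f,[h],1)
v,i=fitbox([(p,f.astype(float))],boxpts(-.022,.022,-.042,.042,.018,.094),np.array([.607,-.08,.01])); print('fit',v.round(4),round(i,3))
im=p['pixels'].copy(); save(p,'m')
E
python3 m.py
```

```text
25.075 [ 0.6069 -0.0814  0.2447] [-0.01  1.    0.  ] [ 1.    0.01 -0.  ] [-0.22  0.15  1.38  0.    1.61 -0.23]
adapter_mid 0.37 [0.6107 0.0224] [10.38  0.48]
adapter 0.77 [ 0.6076 -0.0793] [0.21 0.08]
adapter 0.26 [0.6    0.0631] [14.46 -0.55]
door_right_grip 0.79 [0.6107 0.0175] [9.88 0.48]
spare_mid 0.28 [0.6023 0.055 ] [13.64 -0.33]
tray_in 0.8 [ 0.4853 -0.3835] [-30.09 -12.46]
fit [ 0.6083 -0.08    0.0165] 0.952
```

>>> step_arm(deltas=[{"offset": [0.1,0.05,4],"roll": 0},{"offset": [0,0,5],"roll": 0},{"offset": [0,0,4],"roll": 0},{"offset": [0,0,2.5],"roll": 0},{"offset": [0,0,0],"roll": 0}])

```text
t: 26.05
tool_pos: [0.6053, -0.0799, 0.087]
orientation: [-2.207, -2.23, 0.004]
force: [-0.4, 0.4, 0.1]
opening: 0.08
```

>>> step_arm(deltas=[{"offset": [0,0,1],"roll": 0},{"offset": [0,0,1],"roll": 0},{"offset": [0,0,1],"roll": 0},{"offset": [0,0,1],"roll": 0},{"offset": [0,0,0],"roll": 0}])

```text
t: 26.68
tool_pos: [0.6064, -0.0801, 0.0483]
orientation: [-2.208, -2.232, 0.002]
force: [-0.4, -0.3, -0.4]
opening: 0.0799
```

>>> step_arm(deltas=[{"offset": [0,0,0],"roll": 0},{"offset": [0,0,0],"roll": 0},{"offset": [0,0,0],"roll": 0},{"offset": [0,0,0],"roll": 0},{"offset": [0,0,0],"roll": 0}], fingers=3, grip_force=30)

```text
t: 27.3
tool_pos: [0.6076, -0.0804, 0.0499]
orientation: [2.209, 2.233, 0.0]
force: [1.2, 0.0, 0.8]
opening: 0.0436
```

>>> step_arm(deltas=[{"offset": [0,0,-1],"roll": 0},{"offset": [0,0,-2],"roll": 0},{"offset": [0,0,-3],"roll": 0},{"offset": [0,0,-3],"roll": 0},{"offset": [0,0,-3],"roll": 0},{"offset": [0,0,-2.5],"roll": 0},{"offset": [0,0,0],"roll": 0}])

```text
t: 28.18
tool_pos: [0.6093, -0.0807, 0.1988]
orientation: [2.205, 2.23, 0.005]
force: [0.8, -0.0, -3.5]
opening: 0.0438
```

>>> step_arm(deltas=[{"offset": [-2.5,-1,0],"roll": 0},{"offset": [-4.2,-1.8,0],"roll": 0},{"offset": [-4.2,-1.8,0],"roll": 0},{"offset": [-4.2,-1.8,0],"roll": 0},{"offset": [-4.2,-1.8,0],"roll": 0},{"offset": [-4.2,-1.8,0],"roll": 0},{"offset": [-3.9,-1.6,0],"roll": 0},{"offset": [-2.5,-1,0],"roll": 0},{"offset": [0,0,0],"roll": -0.1},{"offset": [0,0,0],"roll": -0.09},{"offset": [0,0,0],"roll": 0}])

```text
t: 29.55
tool_pos: [0.4841, -0.3803, 0.1934]
orientation: [-1.987, -2.431, -0.0]
force: [-0.1, 0.0, -3.7]
opening: 0.044
```

```bash
cat > n.py <<'E'
from h import *
s=robot.read_state(); T=R.from_rotvec(s['orientation']).as_matrix(); print(s['t'],s['tool_pos'].round(4),T[:,0].round(3),T[:,1].round(3),s['opening'],s['force'])
P={n:cams.read_camera(n) for n in('side','scene','wrist')}
for n,p in P.items():
    for th,z in (('tray_in',.005),('door_left_grip',.142),('door_right_grip',.142),('adapter_mid',s['tool_pos'][2]+.0015)):
        for r in cams.pinpoint(p,th)[:3]: print(n,th,round(r['score'],2),at_z(p,r['xy'],z).round(4)[:2])
p=P['side']; q=P['scene']
f=lambda im,X,w:cv2.resize(np.ascontiguousarray(im['pixels'][int(X[1])-w:int(X[1])+w,int(X[0])-w:int(X[0])+w]),(400,400),interpolation=2)
X=s['tool_pos']-[0,0,.06]
cv2.imwrite('pics/n%d.png'%int(s['t']),np.hstack([f(p,proj(p,X),65),f(q,proj(q,X),55)])[:,:,::-1])
E
python3 n.py; ls pics
```

```text
29.55 [ 0.4841 -0.3803  0.1934] [-0.199  0.98   0.002] [ 0.98   0.199 -0.001] 0.04396096114785431 [-0.08832689  0.03550689 -3.74136638]
side tray_in 0.92 [ 0.3958 -0.6607]
side tray_in 0.89 [ 0.2063 -0.3663]
side tray_in 0.74 [ 0.4841 -0.3809]
side door_left_grip 0.88 [0.6236 0.2533]
side door_right_grip 0.79 [0.6031 0.0157]
side adapter_mid 0.85 [ 0.4872 -0.3864]
scene tray_in 0.79 [ 0.4906 -0.3609]
scene tray_in 0.71 [ 0.1993 -0.3599]
scene tray_in 0.65 [ 0.3841 -0.6623]
scene door_left_grip 0.76 [0.6172 0.2512]
scene door_right_grip 0.65 [0.6246 0.0286]
scene door_right_grip 0.19 [ 0.4634 -0.4325]
scene adapter_mid 0.67 [ 0.4878 -0.3799]
wrist tray_in 0.75 [ 0.4852 -0.379 ]
wrist tray_in 0.57 [ 0.1992 -0.3643]
a_scene.png
a_side.png
a_wrist.png
b1.png
b2.png
c_wrist.png
d_scene.png
d_side.png
d_wrist.png
e.png
f.png
g.png
i.png
k.png
m.png
n29.png
```

>>> step_arm(deltas=[{"offset": [0,0,1],"roll": 0},{"offset": [0,0,2],"roll": 0},{"offset": [0,0,2.5],"roll": 0},{"offset": [0,0,2.5],"roll": 0},{"offset": [0,0,2],"roll": 0},{"offset": [0,0,1.5],"roll": 0},{"offset": [0,0,1.2],"roll": 0},{"offset": [0,0,0.6],"roll": 0},{"offset": [0,0,0.4],"roll": 0},{"offset": [0,0,0.3],"roll": 0},{"offset": [0,0,0],"roll": 0}])

```text
t: 31.68
tool_pos: [0.4848, -0.3808, 0.0549]
orientation: [1.987, 2.433, 0.0]
force: [-0.1, -0.0, -4.0]
opening: 0.0441
```

>>> step_arm(deltas=[{"offset": [0,0,0.2],"roll": 0},{"offset": [0,0,0.2],"roll": 0},{"offset": [0,0,0.2],"roll": 0},{"offset": [0,0,0],"roll": 0}])

```text
t: 32.17
tool_pos: [0.4845, -0.3805, 0.0484]
orientation: [-1.987, -2.433, -0.0]
force: [0.4, -0.3, -3.5]
opening: 0.044
```

>>> step_arm(deltas=[{"offset": [0,0,0.1],"roll": 0},{"offset": [0,0,0.1],"roll": 0},{"offset": [0,0,0.1],"roll": 0},{"offset": [0,0,0],"roll": 0}])

```text
t: 32.67
tool_pos: [0.4849, -0.3808, 0.0469]
orientation: [1.987, 2.433, -0.0]
force: [-3.5, 2.4, 5.9]
opening: 0.0439
```

Contact with the tray floor: the vertical force went from -3.7 to +5.9 N. I release and retract.

>>> step_arm(deltas=[{"offset": [0,0,0],"roll": 0},{"offset": [0,0,0],"roll": 0},{"offset": [0,0,0],"roll": 0},{"offset": [0,0,0],"roll": 0}], fingers=7.5)

```text
t: 33.17
tool_pos: [0.4847, -0.3807, 0.0456]
orientation: [1.987, 2.433, 0.0]
force: [0.0, 0.2, -1.0]
opening: 0.0741
```

>>> step_arm(deltas=[{"offset": [0,0,-1],"roll": 0},{"offset": [0,0,-3],"roll": 0},{"offset": [0,0,-4],"roll": 0},{"offset": [0,0,-5],"roll": 0},{"offset": [0,0,-5],"roll": 0},{"offset": [0,0,-3],"roll": 0},{"offset": [0,0,0],"roll": 0}])

```text
t: 34.05
tool_pos: [0.4861, -0.382, 0.2603]
orientation: [1.983, 2.428, -0.001]
force: [-0.2, -0.3, 0.4]
opening: 0.0749
```

```bash
sed -i "s/int(X\[1\])-w:/max(0,int(X[1])-w):/g; s/X=s\['tool_pos'\]-\[0,0,.06\]/X=np.array([.53,-.15,.05])/; s/,65)/,130)/; s/,55)/,110)/; s/s\['tool_pos'\]\[2\]+.0015/.048/" n.py; python3 n.py; ls pics | grep n3
```

```text
34.05 [ 0.4861 -0.382   0.2603] [-0.2    0.98  -0.006] [0.98  0.2   0.004] 0.07488695465062091 [-0.23377639 -0.28614721  0.38506942]
side tray_in 0.87 [ 0.3986 -0.6551]
side tray_in 0.86 [ 0.2005 -0.3625]
side tray_in 0.77 [ 0.4818 -0.3755]
side door_left_grip 0.62 [0.6147 0.252 ]
side door_right_grip 0.65 [0.6095 0.0228]
side adapter_mid 0.63 [ 0.4911 -0.3854]
scene tray_in 0.96 [ 0.4964 -0.3787]
scene tray_in 0.94 [ 0.3974 -0.6614]
scene tray_in 0.75 [ 0.2045 -0.3533]
scene door_left_grip 0.95 [0.6127 0.2433]
scene door_right_grip 0.55 [0.6157 0.0181]
scene adapter_mid 0.73 [ 0.4922 -0.3882]
scene adapter_mid 0.64 [ 0.6167 -0.3431]
scene adapter_mid 0.37 [0.5837 0.2014]
wrist tray_in 0.72 [ 0.1952 -0.3655]
wrist tray_in 0.58 [ 0.3949 -0.6589]
n34.png
```

View pics/n34.png

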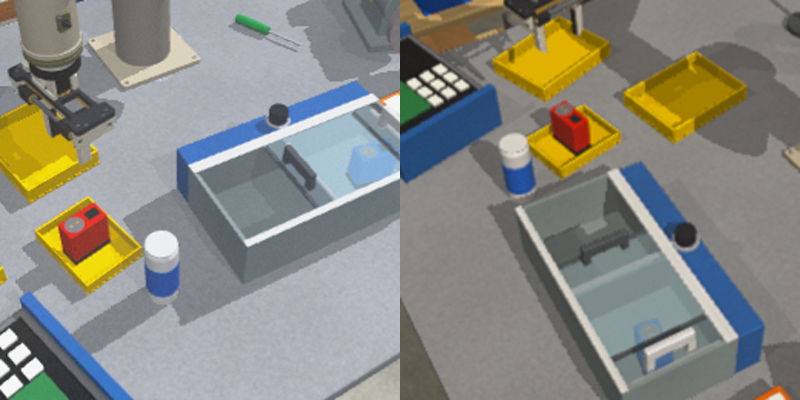

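The red adapter stands upright in the smallest tray, at (85,230) and (570,130). The right door is aside, and the left door, blue adapter and spray can are in place. Handing in.

```bash
python3 -c "
from plant import robot
print(robot.close_job())"
```

```text
the job is handed in; nothing more can be done
None
```

The red adapter is upright in the smallest yellow tray and the job is handed in, at about 34 s of the 72 s allowed. `close_job` gives no verdict, so these are my own checks.

**What I did:** The red adapter was in the right bay. The right door stopped at about 8 mm with 23 N on it, so it was locked. I turned the knob about 1.1 rad clockwise, and then slid the door to its end stop. I lifted the adapter out, set it down until the force changed, and backed off.

**Last checks:**
- **Right door:** the handle moved from y about -0.132 to +0.017–0.02 m, roughly 150 mm of travel, and it pressed against the stop at 26 N.
- **Red adapter:** upright in the picture. Its centre measured about 5–10 mm from the tray centre. It touched down with about 6 N.
- **Others:** the left door, blue adapter and spray can look unmoved in the last picture. The multimeter was mostly out of frame, but I moved nothing near it.

**What failed or disagreed:**
- **First knob grip:** it missed. The fingers closed on nothing because they end about 20 mm above the reported TCP. I confirmed this by touching the top of the knob with about 27 N, regripped lower, and allowed for the offset from then on.
- **Camera readings:** the networks' positions from the two fixed cameras differed by up to about 15 mm. I relied on the wrist camera and the fitted outlines instead. The left door's handle read within about 10 mm of where it started, which is inside that scatter.

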